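# Light the specimen and release the inspection camera

## Robot

A 6-joint arm with a two-finger parallel gripper is mounted at the origin on the work surface. World frame = base frame: x ahead of the robot, y to its left, z up, the work surface at z = 0. Lengths are in m, angles in rad, forces in N, time in s.
With the tool pointing down it reaches from about 0.325 to 0.9 m from the base axis. Payload 6.1 kg.
Tool frame: the origin (TCP) lies on the front face of the gripper's body, between the roots of the fingers; the fingertips stand 70 mm ahead of it and the grasp point (between the pads) lies 51 mm ahead of it; z points along the fingers, y is the line along which they close (so a half turn about z gives the same grasp; the last joint's range is limited). The gripper opens to 87 mm and grips with 3 to 60 N. Pads are 19 mm wide; open, the fingers measure 117 mm over their backs; the gripper's body (75 mm by 190 mm) begins 51 mm behind the grasp point.
Start: joints at [-1.466, 0.22, 1.526, -0, 1.395, -0.126], TCP at [0.143, -0.608, 0.292] pointing down, gripper open.
Joint ranges: [-2.98, 2.98], [-0.91, 2.08], [0.09, 2.57], [-1.24, 4.39], [0.2, 2.65], [-2.68, 2.68]. Speed limits (rad/s): [2.57, 2.57, 3.01, 3.14, 3.14, 3.14].

## Interface

Orientations are given as a unit quaternion [x, y, z, w].
In Python, from rig import manip, eyes, search_frame, place_of gives the robot as it stands.
- The arm moves only by the tool play_rows, never from a script. Its argument "commands" is a list of rows, each an object with "travel": the shift along the tool's x, y, z as a fraction of full scale, a list of three; "rot": the turn, a rotation vector about the tool's x, y, z as a fraction of full scale, a list of three; "jaw": the opening, from -1 (shut) to 1 (fully open). In form: [{"travel": [dx, dy, dz], "rot": [wx, wy, wz], "jaw": jaw}, ...]. A call has 1 to 8 rows; each row is the pose to reach, as a shift and turn from the pose commanded when the call began, along the tool's axes at that moment, turning the shorter way round; what a row does not reach only later rows make up. Full scale, the value 1, is 0.6 m for a shift and 2 pi rad for a turn. A row lasts 1/8 s, in which the tool goes at most 62.5 mm and 10.7 degrees, less where a joint would pass 70% of its speed; a pose out of reach is approached as far as the arm can. A call with a number of a shift or a turn outside -1 to 1 is refused whole. A call with a gripper value outside its range is refused whole. The fingers move at their own pace and stop on an object; the grip force is fixed at half the most. Time passes only in rows, so rows that repeat a pose let the fingers close. It gives the time, the measured TCP pose, the force, the opening and the grip force at its end, in the units of the state.
- manip.sense(): the state, without advancing time (a new reading comes with each control period).
- eyes.camera(name): name is "scene" or "top" or "wrist"; returns a dict with "color" (420x560x3 uint8, blue, green, red), "z_map" (420x560 float32, m along the optical axis (not along the pixel's ray), 0 where there is no reading), "mtx" (3x3 intrinsics, pixels), "rvec" (rotation vector, rad) and "tvec" (3), from world to camera coordinates, as OpenCV has them; the wrist camera has in their place "T_tool_cam" (4x4, takes a point from camera to tool coordinates, whose origin is the TCP and whose axes are the flange's). Camera axes: x right, y down, z forward; pixel columns grow to the right and rows downward; lengths in m; the calibration is good to about 2 mm. A picture is of the moment at which its call begins: read the wrist's pose just before it.
- manip.job_done(): hands the job in; it is judged then, once.
Trained networks look in a picture, given as the dict that the camera call returned (one of the last four; its "shot" number tells which), for a name from the list of things; names that differ only in an ending like _2 or _b are one class to them, and where a whole thing is asked for, a point or a joint stands for the part that bears it (a point fixed in the world has none). Each returns a list of dicts, best first, with "p" (0 to 1); they miss things now and then, are a little off and sometimes report something else, mostly with a low value. They report only what shows in the picture. A call takes as long as a camera call. They do not tell look-alikes from the thing itself.
- search_frame(query, picture): "rect" ([left, top, right, bottom] in pixels, round what is visible of it).
- place_of(query, picture): "location" ([column, row] in pixels: a listed point, or the origin of a listed thing).
The state is a dict: "time": time; "joint_pos": joint angles; "dq": joint speeds; "joint_torque": joint torques, N m; "position": TCP position; "ee_rot": TCP orientation; "ft_force": force on the tool from outside, world axes, zero at the start; "ft_torque": the same for the moment, N m; "opening": finger opening in m; "gripper_force": force on a finger pad.
Only numpy, scipy, OpenCV 4.12 (cv2) and the standard library are available. Lean on these libraries where they do the work, as an engineer would, in place of code of your own. Each camera call takes 0.05 s, during which the arm holds its last target. There are 200 camera calls.

## Task

Take a picture at the inspection bench, pressing with closed fingers: first switch the lamp on by pressing down the raised end (away from the robot) of the wide rocker on top of the lamp box until it has tipped fully over, then press the square key on its pod fully down so that it stays down, and last press the round button on its pod fully in for a moment and let it spring back. Keep to this order, do not press the narrow rocker or the long bar key, and do not lift, shift or knock over the pods or any of the other things standing about.

Things in the scene. Friction and masses are not known exactly. Their poses are not given: they have to be found in the camera images.
- lamp_box: Fixed white instrument box, 170 (x) x 240 (y) x 70 mm high (z), black front towards the robot with a metal knob on it. Two black rockers lie on its flat top, both with their length along the box's x: the wide one (34 mm wide) at x -35, y -55 mm, the narrow one (14 mm wide) at x -35, y +35 mm. Origin: centre of the underside; z up, -x is the front. The top stands at z = 70 mm.
- wide_rocker (a joint): Wide rocker: black flat plate 64 x 34 x 8 mm that tips about a pivot along the box's y, 82 mm above the table under its middle. At 0 (off) its far end (box +x) is raised by 0.25 rad; pressed down at that end it tips to 0.5 rad (on, far end low). Stays where it is left (friction 0.05 N m, about 2 to 4 N at the end). Starts at 0 to 0.05; counts as on above 0.4.
- wide_rocker_end (a point): Point on the upper face of the wide rocker, midway across, 24 mm from the pivot towards the end that starts raised: the place to press. It moves with the rocker: about 92 mm above the table when off, 80 mm when fully on.
- narrow_rocker (a joint): Narrow rocker: 64 x 14 x 8 mm, built like the wide one; leave it off (below 0.15 rad).
- square_pod: Loose push-key pod: square aluminium block 80 x 80 x 46 mm on a rubber foot, 0.6 kg, stands on the table, not fixed; a square black key, 38 x 38 mm, in the middle of its top. All three pods have the same block and swap places. Origin: centre of the underside; x and y run along the block's sides, z up.
- square_key (a joint): Square key. It stays where it is left (3.5 N of friction, no spring): pressed to the bottom it stays down. Value in m: 0 up, 0.007 fully down; counts as down above 0.0055.
- square_key_top (a point): Centre of the square key's flat top; 60 mm above the table when up, 53 mm when down (14 mm and 7 mm above the pod's top).
- round_pod: Loose push-key pod: square aluminium block 80 x 80 x 46 mm on a rubber foot, 0.6 kg, stands on the table, not fixed; a round black button, 26 mm in diameter, in the middle of its top. All three pods have the same block and swap places. Origin: centre of the underside; x and y run along the block's sides, z up.
- round_button (a joint): Round button on a spring: 1.5 N starts it, 5 N has it fully in; it springs back by itself. Value in m: 0 out, 0.006 fully in; counts as pressed above 0.0045, as released below 0.0015.
- round_button_top (a point): Centre of the round button's flat top; 60 mm above the table when out, 54 mm when in.
- bar_pod: Loose push-key pod: square aluminium block 80 x 80 x 46 mm on a rubber foot, 0.6 kg, stands on the table, not fixed; a narrow black bar key, 14 (x) x 60 (y) mm, in the middle of its top. All three pods have the same block and swap places. Origin: centre of the underside; x and y run along the block's sides, z up.
- bar_key (a joint): Long bar key, leave it up. It stays where it is left (3.5 N of friction, no spring): pressed to the bottom it stays down. Value in m: 0 up, 0.007 fully down; must stay below 0.002.
- objective: Loose brass microscope objective, 34 mm in diameter, 50 mm tall, standing on the rear left part of the lamp box. Origin: centre of its underside.
- gauge_block: Loose steel block 22 x 32 x 18 mm, standing about 85 mm beyond (+x of) the square pod's centre. Origin: centre of its underside.
- weight: Loose brass balance weight, 28 mm in diameter, 37 mm tall, standing about 85 mm before (-x of) the round pod's centre. Origin: centre of its underside.
- wood_case: Loose dark wooden case 70 x 100 x 50 mm at the back right. Origin: centre of its underside.
- jar: Loose amber glass jar, 60 mm in diameter, 75 mm tall, at the back. Origin: centre of its underside.
- mug: Loose white mug, 76 mm in diameter, 90 mm tall, near the robot, between it and the pods. Origin: centre of its underside.
- screwdriver: Loose screwdriver lying on the table at the near left. Origin: under its length, on the table; its shaft points along its x.
Things that resemble listed ones, but are neither listed nor needed, are in the scene too. Leave any blue or red look-alike of the round_pod alone.

How it is judged:
By the outcome, as a careful person would: the job done as asked, in the order asked, and still so for the second after the job is handed in, with the robot touching nothing.
It also fails if it takes over 54 s, if anything falls off the work surface, if the arm or the gripper's body presses on something with over 40 N, if the wrist force passes 120 N, or if a joint passes its speed limit or range.

## Working session

There is one attempt and no reset: what is moved stays moved. The work goes in short steps, Python scripts to look and compute and a tool call to move; the robot and the scene stay as the last step left them, time stands still between calls to the robot, and variables do not carry over. Pictures are saved under pics/ and viewed, at most 10 in all, crops included, and the job is handed in when it is done.

Besides the shell and the picture viewer there is one more tool, called after "Call:" by a JSON object that holds its "api" and its "payload", one argument or row to a line. play_rows: Moves the arm, as the interface text tells. Shift numbers are shares of 0.6 m and turn numbers shares of 2 pi rad, none past 1 either way. Its arguments: {"type":"object","properties":{"commands":{"type":"array","items":{"type":"object","properties":{"travel":{"type":"array","items":{"type":"number","minimum":-1,"maximum":1}},"rot":{"type":"array","items":{"type":"number","minimum":-1,"maximum":1}},"jaw":{"type":"number"}}}}},"required":["commands"]}

```bash
mkdir -p pics
cat > h.py <<'E'
import numpy as np, cv2
from rig import manip, eyes, search_frame, place_of
from scipy.spatial.transform import Rotation as R
def world(p,uv,z=None):
    """pixel -> world; by depth, or on plane z"""
    u,v=uv; K=p["mtx"]; r=np.linalg.inv(K)@[u,v,1.0]
    if "rvec" in p and p["rvec"] is not None:
        Rm=cv2.Rodrigues(np.array(p["rvec"],float))[0]; t=np.array(p["tvec"],float).ravel()
        A=Rm.T; c=-Rm.T@t
    else:
        s=p["st"]; T=np.eye(4); T[:3,:3]=R.from_quat(s["ee_rot"]).as_matrix(); T[:3,3]=s["position"]
        T=T@p["T_tool_cam"]; A=T[:3,:3]; c=T[:3,3]
    d=A@r
    if z is not None: return c+d*(z-c[2])/d[2]
    zz=p["z_map"][int(round(v)),int(round(u))]
    return c+d*zz
E
cat > a.py <<'E'
from h import *
s=manip.sense(); print(s["time"],s["position"],s["ee_rot"],s["opening"])
for n in("scene","top"):
    p=eyes.camera(n); cv2.imwrite(f"pics/{n}1.png",p["color"])
    for q,z in(("wide_rocker_end",.092),("square_key_top",.06),("round_button_top",.06),("lamp_box",0),("square_pod",0),("round_pod",0),("bar_pod",0),("mug",0),("jar",0),("objective",.07),("weight",0),("gauge_block",0),("wood_case",0)):
        for d in place_of(q,p)[:4]:
            if d["p"]>.2: print(n,q,round(d["p"],2),np.round(d["location"]),np.round(world(p,d["location"],z),3),np.round(world(p,d["location"]),3))
E
python3 a.py
```

```text
0.0 [ 0.14290144 -0.6079425   0.29115491] [ 9.93348770e-01  1.15140376e-01  1.22199187e-05 -9.56783171e-04] 0.08712234766491139
scene wide_rocker_end 0.79 [388. 159.] [0.567 0.292 0.092] [0.566 0.294 0.088]
scene wide_rocker_end 0.5 [403. 180.] [0.643 0.271 0.092] [0.635 0.287 0.072]
scene square_key_top 0.57 [307. 226.] [ 0.595 -0.011  0.06 ] [ 0.595 -0.01   0.059]
scene round_button_top 0.52 [133. 367.] [ 0.656 -0.512  0.06 ] [ 0.656 -0.513  0.059]
scene round_button_top 0.48 [239. 255.] [ 0.563 -0.193  0.06 ] [ 0.564 -0.194  0.063]
scene round_button_top 0.39 [142. 237.] [ 0.378 -0.364  0.06 ] [ 0.378 -0.364  0.059]
scene lamp_box 0.62 [404. 179.] [0.605 0.347 0.   ] [0.635 0.291 0.071]
scene square_pod 0.56 [300. 241.] [ 0.593 -0.026  0.   ] [ 0.612 -0.044  0.045]
scene square_pod 0.21 [232. 328.] [ 0.685 -0.296  0.   ] [ 0.702 -0.301  0.051]
scene round_pod 0.84 [244. 264.] [ 0.564 -0.186  0.   ] [ 0.585 -0.196  0.046]
scene round_pod 0.84 [146. 248.] [ 0.374 -0.367  0.   ] [ 0.406 -0.368  0.047]
scene round_pod 0.73 [135. 377.] [ 0.654 -0.525  0.   ] [ 0.671 -0.519  0.046]
scen
[... 1716 characters left out ...]
] [ 0.371 -0.363  0.   ] [ 0.369 -0.355  0.047]
top bar_pod 0.79 [382. 204.] [ 0.522 -0.337  0.   ] [ 0.515 -0.328  0.05 ]
top mug 0.79 [341. 258.] [ 0.352 -0.202  0.   ] [ 0.351 -0.202  0.002]
top mug 0.49 [264. 142.] [0.733 0.037 0.   ] [0.713 0.033 0.077]
top jar 0.68 [266. 142.] [0.735 0.03  0.   ] [0.716 0.026 0.078]
top objective 0.64 [152. 154.] [0.685 0.387 0.07 ] [0.674 0.374 0.115]
top weight 0.55 [340. 219.] [ 0.477 -0.202  0.   ] [ 0.474 -0.2    0.027]
top gauge_block 0.55 [276. 160.] [0.672 0.001 0.   ] [ 0.668 -0.     0.02 ]
top gauge_block 0.39 [279. 187.] [ 0.584 -0.007  0.   ] [ 0.575 -0.009  0.056]
top wood_case 0.96 [366. 152.] [ 0.691 -0.294  0.   ] [ 0.679 -0.286  0.054]
```

```bash
python3 -c "
import cv2
a=cv2.imread('pics/top1.png');b=cv2.imread('pics/scene1.png')
cv2.imwrite('pics/t2.png',cv2.resize(a[120:300,110:510],None,fx=2,fy=2,interpolation=3))
cv2.imwrite('pics/s2.png',cv2.resize(b[120:420,80:480],None,fx=2,fy=2,interpolation=3))"
```

```text
(no output)
```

View pics/t2.png

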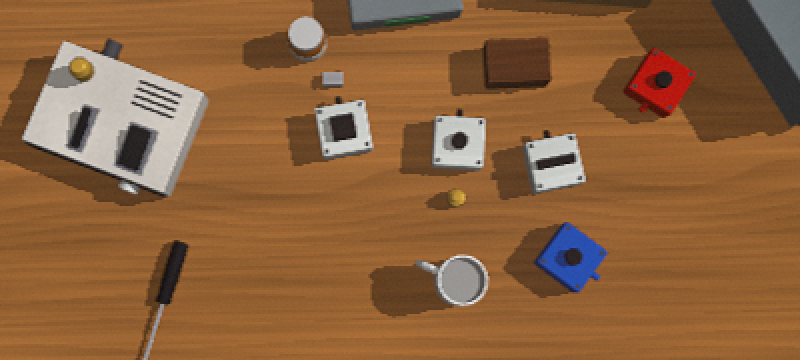

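View pics/s2.png

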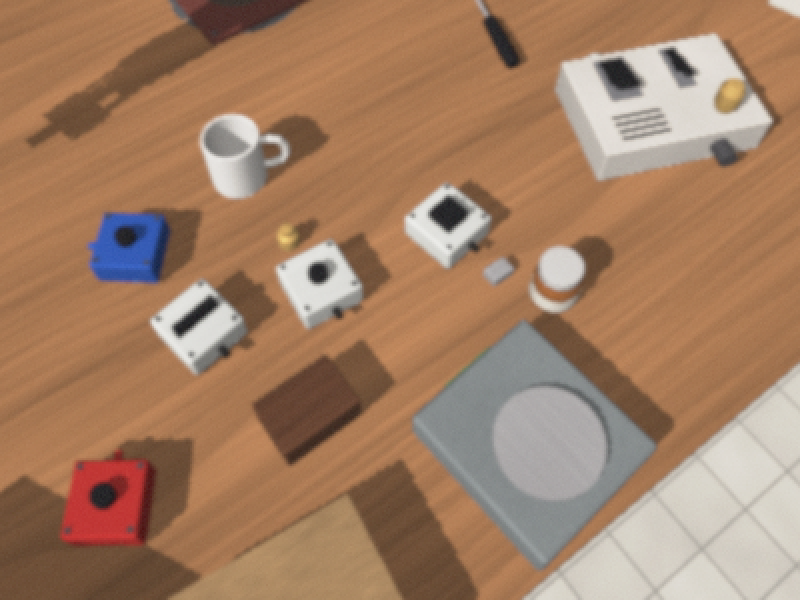

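The top crop (2x, offset 110,120) shows three round-button pods: white/aluminium at (459,140), red at (664,79) and blue at (573,257). The aluminium one fits and has the brass weight in front of it. The square pod is at (343,127), the bar pod at (556,160). On the lamp box the wide rocker is at (137,148) and the narrow one at (82,128); the box is yawed about -21°.

```bash
cat >> h.py <<'E'
def rows(target,yaw_deg):
    """travel fraction and rot-z fraction from the present pose to target TCP, tool down, tool x at yaw"""
    s=manip.sense(); Rm=R.from_quat(s["ee_rot"])
    a=np.radians(yaw_deg); Rt=R.from_matrix(np.array([[np.cos(a),np.sin(a),0],[np.sin(a),-np.cos(a),0],[0,0,-1]]))
    print("travel",np.round(Rm.inv().apply(np.array(target)-s["position"])/.6,4),"rot",np.round((Rm.inv()*Rt).as_rotvec()/(2*np.pi),4))
def blob(p,uv,r,z,thr=60):
    """dark blob nearest to uv in a window"""
    u,v=map(int,uv); g=p["color"].max(2)
    m=np.zeros(g.shape,np.uint8); m[v-r:v+r+1,u-r:u+r+1]=(g[v-r:v+r+1,u-r:u+r+1]<thr)
    n,L,S,C=cv2.connectedComponentsWithStats(m)
    for i in range(1,n):
        if S[i,4]>20:
            rr=cv2.minAreaRect(np.argwhere(L==i)[:,::-1].astype(np.float32))
            print("blob",S[i],np.round(rr[0],1),np.round(rr[1],1),round(rr[2]),np.round(world(p,rr[0],z),4),[np.round(world(p,c,z)[:2],3).tolist() for c in cv2.boxPoints(rr)])
E
python3 - <<'E'
from h import *
p=eyes.camera("top")
for uv,z in(((179,193),.086),((282,183),.06),((340,190),.06)): blob(p,uv,14,z)
w=eyes.camera("wrist"); print(w["T_tool_cam"].round(3),w["mtx"])
rows((.45,.15,.29),159); rows((.57,.29,.30),159)
E
```

```text
blob [168 183  17  22 222] [176.6 193.3] [10.7 20.6] 21 [0.557  0.3045 0.086 ] [[0.533, 0.331], [0.593, 0.309], [0.581, 0.278], [0.521, 0.3]]
blob [275 177  13  13 125] [281.  183.3] [11.6 10.8] 79 [ 0.5854 -0.0165  0.06  ] [[0.601, 0.003], [0.606, -0.03], [0.57, -0.036], [0.564, -0.003]]
blob [336 187   7   7  43] [339. 190.] [6. 6.] 90 [ 0.5602 -0.1965  0.06  ] [[0.57, -0.188], [0.569, -0.206], [0.551, -0.206], [0.551, -0.187]]
[[-0.    -0.969 -0.245  0.065]
 [ 1.    -0.    -0.001  0.   ]
 [ 0.001 -0.245  0.969 -0.092]
 [ 0.     0.     0.     1.   ]] [[314.19965703   0.         277.53430871]
 [  0.         314.19965703 208.99971028]
 [  0.           0.           1.        ]]
travel [ 0.7873 -1.1135  0.0038] rot [-0.     -0.     -0.4049]
travel [ 1.0354 -1.2949 -0.0129] rot [-0.     -0.     -0.4049]
```

Call:
{"api": "play_rows", "payload": {
  "commands": [
    {"travel": [0.52, -0.65, 0], "rot": [0, 0, -0.2], "jaw": -1},
    {"travel": [0.52, -0.65, 0], "rot": [0, 0, -0.2], "jaw": -1},
    {"travel": [0.52, -0.65, 0], "rot": [0, 0, -0.2], "jaw": -1},
    {"travel": [0.52, -0.65, 0], "rot": [0, 0, -0.2], "jaw": -1},
    {"travel": [0.52, -0.65, 0], "rot": [0, 0, -0.2], "jaw": -1},
    {"travel": [0.52, -0.65, 0], "rot": [0, 0, -0.2], "jaw": -1},
    {"travel": [0.52, -0.65, 0], "rot": [0, 0, -0.2], "jaw": -1},
    {"travel": [0.52, -0.65, 0], "rot": [0, 0, -0.2], "jaw": -1}
  ]
}}

```text
time: 2.5
position: [0.358, -0.1556, 0.2927]
ee_rot: [0.736, 0.677, 0.0, 0.001]
ft_force: [1.0, -0.5, 0.4]
opening: 0.0146
gripper_force: 0.0
```

```bash
python3 -c "
from h import *
rows((.575,.295,.25),159.5)"
```

```text
travel [0.7783 0.2985 0.0711] rot [ 1.000e-04  3.000e-04 -2.062e-01]
```

Call:
{"api": "play_rows", "payload": {
  "commands": [
    {"travel": [0.78, 0.3, 0.07], "rot": [0, 0, -0.206], "jaw": -1},
    {"travel": [0.78, 0.3, 0.07], "rot": [0, 0, -0.206], "jaw": -1},
    {"travel": [0.78, 0.3, 0.07], "rot": [0, 0, -0.206], "jaw": -1},
    {"travel": [0.78, 0.3, 0.07], "rot": [0, 0, -0.206], "jaw": -1},
    {"travel": [0.78, 0.3, 0.07], "rot": [0, 0, -0.206], "jaw": -1},
    {"travel": [0.78, 0.3, 0.07], "rot": [0, 0, -0.206], "jaw": -1},
    {"travel": [0.78, 0.3, 0.07], "rot": [0, 0, -0.206], "jaw": -1},
    {"travel": [0.78, 0.3, 0.07], "rot": [0, 0, -0.206], "jaw": -1}
  ]
}}

```text
time: 3.5
position: [0.5752, 0.2932, 0.2504]
ee_rot: [0.178, 0.984, 0.0, 0.0]
ft_force: [0.7, -1.2, 0.1]
opening: 0.0003
gripper_force: 0.0
```

```bash
cat > w.py <<'E'
from h import *
import sys
q,z,name=sys.argv[1],float(sys.argv[2]),sys.argv[3]
s=manip.sense(); p=eyes.camera("wrist"); p["st"]=s
pos=s["position"]; Rm=R.from_quat(s["ee_rot"]); print("tcp",pos.round(4),"toolx yaw",np.degrees(np.arctan2(*Rm.as_matrix()[[1,0],0])).round(1),"tilt",Rm.as_matrix()[2,2].round(5),"open",s["opening"],"F",s["ft_force"])
for d in place_of(q,p)[:3]:
    if d["p"]>.2: print(q,round(d["p"],2),np.round(d["location"]),world(p,d["location"],z).round(4),world(p,d["location"]).round(4))
im=p["color"].copy()
for d in place_of(q,p)[:1]:
    blob(p,d["location"],40,z); cv2.drawMarker(im,tuple(int(x) for x in d["location"]),(0,255,0))
cv2.imwrite(f"pics/{name}.png",im)
E
python3 w.py wide_rocker_end .092 w1
```

```text
tcp [0.5752 0.2932 0.2504] toolx yaw 159.5 tilt -1.0 open 0.0002679929847848948 F [ 0.7429451 -1.2311344  0.0537495]
wide_rocker_end 0.84 [283. 215.] [0.5772 0.2963 0.092 ] [0.5776 0.2962 0.0906]
blob [303 175   3  19  22] [303.7 184. ] [ 1.7 18. ] 4 [0.5585 0.321  0.092 ] [[0.565, 0.317], [0.552, 0.323], [0.552, 0.324], [0.566, 0.319]]
blob [286 195  19  27 128] [300.6 212. ] [14.4 31.6] 36 [0.5796 0.3108 0.092 ] [[0.582, 0.297], [0.567, 0.318], [0.577, 0.325], [0.592, 0.303]]
blob [ 243  233   81   23 1512] [283. 244.] [22. 80.] 90 [0.6007 0.2876 0.092 ] [[0.58, 0.26], [0.603, 0.322], [0.622, 0.316], [0.598, 0.252]]
```

View pics/w1.png

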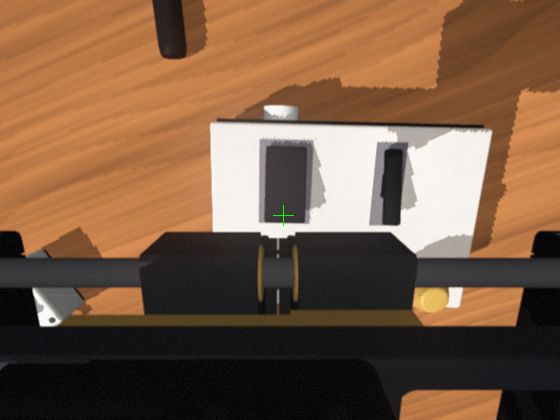

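The wrist view shows the wide rocker at cols 265–307, rows 146 (near, low) to 222 (far, raised), with the marker near its raised end. The narrow rocker is at col 393 and the fingers are closed.

Run:
```python
from h import *
s=manip.sense(); p=eyes.camera("wrist"); p["st"]=s
ax=np.array([np.cos(np.radians(-20.5)),np.sin(np.radians(-20.5)),0])
f=world(p,(286,222),.094);n=world(p,(286.5,146),.078)
print(f,n,np.linalg.norm(f-n),np.degrees(np.arctan2(*(f-n)[[1,0]])))
print("end from far",f-8*.001*ax,"from near",n+.056*ax)
l,r=world(p,(212,123),.07),world(p,(489,130),.07); print(l,r,np.linalg.norm(l-r),np.degrees(np.arctan2(*(r-l)[[1,0]]))-90)
rows((.5785,.296,.185),159.5)
```

```text
[0.58073095 0.29715786 0.094     ] [0.5245648  0.31853363 0.078     ] 0.06218970420970786 -20.83587200058702
end from far [0.57323757 0.29995952 0.094     ] from near [0.57701844 0.29892202 0.078     ]
[0.48580499 0.26711094 0.07      ] [0.57158499 0.48112363 0.07      ] 0.23056374772741506 -21.841769323862422
travel [-0.0048  0.0091  0.1068] rot [-0.0003 -0.0003 -0.    ]
```

Call:
{"api": "play_rows", "payload": {
  "commands": [
    {"travel": [-0.006, 0.007, 0.06], "rot": [0, 0, 0], "jaw": -1},
    {"travel": [-0.006, 0.007, 0.115], "rot": [0, 0, 0], "jaw": -1},
    {"travel": [-0.006, 0.007, 0.13], "rot": [0, 0, 0], "jaw": -1},
    {"travel": [-0.006, 0.007, 0.14], "rot": [0, 0, 0], "jaw": -1},
    {"travel": [-0.006, 0.007, 0.147], "rot": [0, 0, 0], "jaw": -1},
    {"travel": [-0.006, 0.007, 0.153], "rot": [0, 0, 0], "jaw": -1},
    {"travel": [-0.006, 0.007, 0.158], "rot": [0, 0, 0], "jaw": -1},
    {"travel": [-0.006, 0.007, 0.163], "rot": [0, 0, 0], "jaw": -1}
  ]
}}

```text
time: 4.7
position: [0.5805, 0.294, 0.1539]
ee_rot: [0.179, 0.984, 0.001, 0.001]
ft_force: [3.1, -1.4, 4.5]
opening: 0.0002
gripper_force: 2.6
```

```bash
python3 w.py wide_rocker_end .08 w2
```

```text
tcp [0.5805 0.294  0.1539] toolx yaw 159.4 tilt -0.99999 open 0.00018942071882936993 F [ 3.07450538 -1.39781448  4.48756816]
wide_rocker_end 0.88 [280. 252.] [0.5802 0.295  0.08  ] [0.5706 0.2982 0.1048]
blob [ 240  212   81   81 4872] [280. 252.] [80. 80.] 90 [0.58   0.2947 0.08  ] [[0.55, 0.282], [0.566, 0.323], [0.612, 0.308], [0.595, 0.264]]
blob [263 278  30  15 292] [277.5 285. ] [14. 29.] 90 [0.5986 0.2862 0.08  ] [[0.592, 0.28], [0.597, 0.296], [0.606, 0.293], [0.6, 0.277]]
```

Call:
{"api": "play_rows", "payload": {
  "commands": [
    {"travel": [0, 0.002, 0.003], "rot": [0, 0, 0], "jaw": -1},
    {"travel": [0, 0.002, 0.006], "rot": [0, 0, 0], "jaw": -1},
    {"travel": [0, 0.002, 0.006], "rot": [0, 0, 0], "jaw": -1}
  ]
}}

```text
time: 5.22
position: [0.5802, 0.2944, 0.1513]
ee_rot: [0.179, 0.984, -0.0, 0.0]
ft_force: [-1.7, -6.3, 14.7]
opening: 0.0004
gripper_force: 7.5
```

Call:
{"api": "play_rows", "payload": {
  "commands": [
    {"travel": [0, 0, -0.04], "rot": [0, 0, 0], "jaw": -1},
    {"travel": [0, 0, -0.12], "rot": [0, 0, 0], "jaw": -1},
    {"travel": [0, 0, -0.16], "rot": [0, 0, 0], "jaw": -1},
    {"travel": [0, 0, -0.16], "rot": [0, 0, 0], "jaw": -1}
  ]
}}

```text
time: 5.72
position: [0.5799, 0.2957, 0.2465]
ee_rot: [0.179, 0.984, 0.001, 0.001]
ft_force: [-0.2, -0.2, -0.4]
opening: 0.001
gripper_force: 0.0
```

Run:
```python
from h import *
s=manip.sense(); p=eyes.camera("wrist"); p["st"]=s
cv2.imwrite("pics/w3.png",p["color"][80:320,150:550])
# height profile over rocker: sample world points
for v in range(146,240,10):
    print(v,world(p,(285,v)).round(4))
rows((.587,-.0145,.25),170)
```

```text
146 [0.5297 0.32   0.0931]
156 [0.5369 0.3173 0.0914]
166 [0.5446 0.3146 0.0883]
176 [0.5523 0.3118 0.0867]
186 [0.5603 0.3089 0.0842]
196 [0.5687 0.3059 0.0818]
206 [0.5773 0.3027 0.0791]
216 [0.5875 0.2992 0.072 ]
226 [0.597  0.2957 0.0691]
236 [0.6059 0.2924 0.0689]
travel [-0.194  -0.4786 -0.0094] rot [-0.     -0.0002 -0.0294]
```

View pics/w3.png

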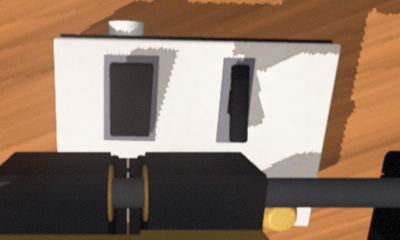

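The rocker slope has reversed (near end 93 mm, far end 79 mm, about 0.27 rad), so it is fully on. Moving to the square pod.

Call:
{"api": "play_rows", "payload": {
  "commands": [
    {"travel": [-0.194, -0.479, -0.01], "rot": [0, 0, -0.03], "jaw": -1},
    {"travel": [-0.194, -0.479, -0.01], "rot": [0, 0, -0.03], "jaw": -1},
    {"travel": [-0.194, -0.479, -0.01], "rot": [0, 0, -0.03], "jaw": -1},
    {"travel": [-0.194, -0.479, -0.01], "rot": [0, 0, -0.03], "jaw": -1},
    {"travel": [-0.194, -0.479, -0.01], "rot": [0, 0, -0.03], "jaw": -1},
    {"travel": [-0.194, -0.479, -0.01], "rot": [0, 0, -0.03], "jaw": -1},
    {"travel": [-0.194, -0.479, -0.01], "rot": [0, 0, -0.03], "jaw": -1},
    {"travel": [-0.194, -0.479, -0.01], "rot": [0, 0, -0.03], "jaw": -1}
  ]
}}

```text
time: 6.78
position: [0.5869, -0.0135, 0.2498]
ee_rot: [0.085, 0.996, 0.0, -0.001]
ft_force: [0.6, -0.2, 0.5]
opening: 0.0009
gripper_force: 0.0
```

```bash
python3 w.py square_key_top .06 w4
```

```text
tcp [ 0.5869 -0.0135  0.2498] toolx yaw 170.3 tilt -1.0 open 0.0008521281147985131 F [ 0.58183639 -0.17145627  0.46143247]
square_key_top 0.81 [277. 204.] [ 0.5851 -0.014   0.06  ] [ 0.5851 -0.014   0.06  ]
blob [237 233  39  12 337] [256.  238.5] [11. 38.] 90 [ 0.6143 -0.0394  0.06  ] [[0.606, -0.056], [0.612, -0.021], [0.623, -0.023], [0.617, -0.058]]
blob [280 233  38  12 371] [298.5 238.5] [11. 37.] 90 [6.211e-01 2.000e-04 6.000e-02] [[0.613, -0.016], [0.619, 0.018], [0.63, 0.017], [0.624, -0.018]]
```

View pics/w4.png

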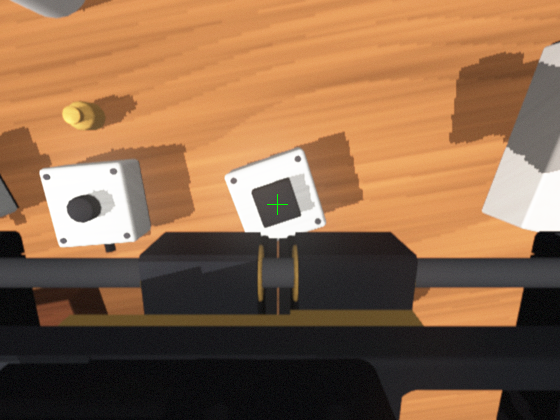

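The square key is centred at (277,203), matching the marker, at (0.585, -0.014). The round pod's button is at (84,208), with the weight at (80,116).

Call:
{"api": "play_rows", "payload": {
  "commands": [
    {"travel": [0.004, -0.001, 0.09], "rot": [0, 0, 0], "jaw": -1},
    {"travel": [0.004, -0.001, 0.17], "rot": [0, 0, 0], "jaw": -1},
    {"travel": [0.004, -0.001, 0.192], "rot": [0, 0, 0], "jaw": -1},
    {"travel": [0.004, -0.001, 0.2], "rot": [0, 0, 0], "jaw": -1},
    {"travel": [0.004, -0.001, 0.205], "rot": [0, 0, 0], "jaw": -1},
    {"travel": [0.004, -0.001, 0.21], "rot": [0, 0, 0], "jaw": -1},
    {"travel": [0.004, -0.001, 0.214], "rot": [0, 0, 0], "jaw": -1},
    {"travel": [0.004, -0.001, 0.214], "rot": [0, 0, 0], "jaw": -1}
  ]
}}

```text
time: 7.92
position: [0.5862, -0.0153, 0.1238]
ee_rot: [0.086, 0.996, -0.0, 0.002]
ft_force: [1.9, 1.2, 4.3]
opening: 0.0007
gripper_force: 1.7
```

Call:
{"api": "play_rows", "payload": {
  "commands": [
    {"travel": [0, 0, 0.002], "rot": [0, 0, 0], "jaw": -1},
    {"travel": [0, 0, 0.004], "rot": [0, 0, 0], "jaw": -1},
    {"travel": [0, 0, 0.004], "rot": [0, 0, 0], "jaw": -1}
  ]
}}

```text
time: 8.3
position: [0.5862, -0.0154, 0.1229]
ee_rot: [0.086, 0.996, -0.0, 0.001]
ft_force: [-3.1, 2.2, 16.6]
opening: 0.0008
gripper_force: 8.0
```

Force rose to 16.6 N with the tip at 53 mm, so the key is bottomed. Lifting and checking.

Call:
{"api": "play_rows", "payload": {
  "commands": [
    {"travel": [0, 0, -0.04], "rot": [0, 0, 0], "jaw": -1},
    {"travel": [0, 0, -0.13], "rot": [0, 0, 0], "jaw": -1},
    {"travel": [0, 0, -0.21], "rot": [0, 0, 0], "jaw": -1},
    {"travel": [0, 0, -0.21], "rot": [0, 0, 0], "jaw": -1}
  ]
}}

```text
time: 8.8
position: [0.587, -0.0158, 0.251]
ee_rot: [0.086, 0.996, -0.0, 0.004]
ft_force: [0.7, -0.8, 0.1]
opening: 0.0002
gripper_force: 0.0
```

```bash
python3 w.py square_key_top .053 w5
python3 - <<'E'
from h import *
rows((.559,-.198,.25),170)
E
```

```text
tcp [ 0.587  -0.0158  0.251 ] toolx yaw 170.2 tilt -0.99997 open 0.00021539251656569507 F [ 0.72187749 -0.78503253  0.14319914]
square_key_top 0.93 [276. 200.] [ 0.5844 -0.0174  0.053 ] [ 0.5846 -0.0175  0.0522]
blob [236 233  40   7 195] [255.5 236. ] [39.  6.] 0 [ 0.6165 -0.0434  0.053 ] [[0.616, -0.063], [0.61, -0.061], [0.617, -0.024], [0.623, -0.025]]
blob [280 233  37   7 189] [298. 236.] [ 6. 36.] 90 [ 0.6235 -0.0026  0.053 ] [[0.618, -0.019], [0.623, 0.015], [0.63, 0.014], [0.624, -0.02]]
travel [-0.0109 -0.3073 -0.0087] rot [-0.     -0.0004  0.0005]
```

The key top now reads 52 mm, so it is down and stays down.

Call:
{"api": "play_rows", "payload": {
  "commands": [
    {"travel": [-0.01, -0.307, 0], "rot": [0, 0, 0], "jaw": -1},
    {"travel": [-0.01, -0.307, 0], "rot": [0, 0, 0], "jaw": -1},
    {"travel": [-0.01, -0.307, 0], "rot": [0, 0, 0], "jaw": -1},
    {"travel": [-0.01, -0.307, 0], "rot": [0, 0, 0], "jaw": -1},
    {"travel": [-0.01, -0.307, 0], "rot": [0, 0, 0], "jaw": -1},
    {"travel": [-0.01, -0.307, 0], "rot": [0, 0, 0], "jaw": -1}
  ]
}}

```text
time: 9.7
position: [0.5594, -0.1962, 0.2453]
ee_rot: [0.085, 0.996, 0.001, -0.001]
ft_force: [0.3, -0.3, -0.1]
opening: 0.0006
gripper_force: 0.0
```

```bash
python3 w.py round_button_top .06 w6; python3 -c "
import cv2;a=cv2.imread('pics/w6.png');cv2.imwrite('pics/w6c.png',cv2.resize(a[100:250,140:440],None,fx=2,fy=2))"
```

```text
tcp [ 0.5594 -0.1962  0.2453] toolx yaw 170.3 tilt -1.0 open 0.0006115793300608353 F [ 0.31506299 -0.25370544 -0.07278273]
round_button_top 0.94 [277. 206.] [ 0.5584 -0.1966  0.06  ] [ 0.5585 -0.1966  0.0596]
round_button_top 0.67 [30. 17.] [ 0.374  -0.3629  0.06  ] [ 0.3735 -0.3636  0.0589]
blob [237 232  81  15 931] [277. 239.] [14. 80.] 90 [ 0.5892 -0.2023  0.06  ] [[0.576, -0.238], [0.589, -0.165], [0.602, -0.167], [0.59, -0.24]]
```

View pics/w6c.png

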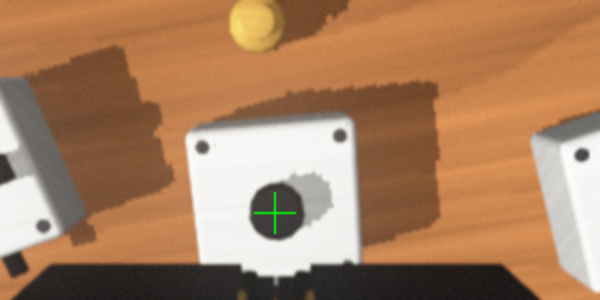

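The crop shows the aluminium round pod with the marker on its button at (275,212) and the brass weight before it. This is the right one, so I'm pressing it.

Call:
{"api": "play_rows", "payload": {
  "commands": [
    {"travel": [0.002, 0, 0.09], "rot": [0, 0, 0], "jaw": -1},
    {"travel": [0.002, 0, 0.165], "rot": [0, 0, 0], "jaw": -1},
    {"travel": [0.002, 0, 0.183], "rot": [0, 0, 0], "jaw": -1},
    {"travel": [0.002, 0, 0.192], "rot": [0, 0, 0], "jaw": -1},
    {"travel": [0.002, 0, 0.198], "rot": [0, 0, 0], "jaw": -1},
    {"travel": [0.002, 0, 0.203], "rot": [0, 0, 0], "jaw": -1},
    {"travel": [0.002, 0, 0.206], "rot": [0, 0, 0], "jaw": -1},
    {"travel": [0.002, 0, 0.206], "rot": [0, 0, 0], "jaw": -1}
  ]
}}

```text
time: 10.85
position: [0.5596, -0.198, 0.1241]
ee_rot: [0.086, 0.996, -0.0, 0.002]
ft_force: [2.1, -0.1, 5.5]
opening: 0.0006
gripper_force: 2.7
```

Call:
{"api": "play_rows", "payload": {
  "commands": [
    {"travel": [0, 0, 0.002], "rot": [0, 0, 0], "jaw": -1},
    {"travel": [0, 0, 0.003], "rot": [0, 0, 0], "jaw": -1},
    {"travel": [0, 0, 0.003], "rot": [0, 0, 0], "jaw": -1}
  ]
}}

```text
time: 11.22
position: [0.5597, -0.198, 0.1239]
ee_rot: [0.085, 0.996, -0.0, 0.002]
ft_force: [-2.5, 3.1, 16.5]
opening: 0.0006
gripper_force: 8.2
```

Call:
{"api": "play_rows", "payload": {
  "commands": [
    {"travel": [0, 0, -0.03], "rot": [0, 0, 0], "jaw": -1},
    {"travel": [0, 0, -0.12], "rot": [0, 0, 0], "jaw": -1},
    {"travel": [0, 0, -0.2], "rot": [0, 0, 0], "jaw": -1},
    {"travel": [0, 0, -0.25], "rot": [0, 0, 0], "jaw": -1},
    {"travel": [0, 0, -0.25], "rot": [0, 0, 0], "jaw": -1},
    {"travel": [0, 0, -0.25], "rot": [0, 0, 0], "jaw": -1}
  ]
}}

```text
time: 11.98
position: [0.5575, -0.1973, 0.2695]
ee_rot: [0.086, 0.996, 0.0, -0.001]
ft_force: [-0.4, 0.1, -0.6]
opening: 0.0003
gripper_force: 0.0
```

Run:
```python
from h import *
s=manip.sense(); p=eyes.camera("wrist"); p["st"]=s
for q in("round_button_top","square_key_top","round_pod","square_pod","bar_pod"):
    for d in place_of(q,p)[:2]: print(q,round(d["p"],2),d["location"],world(p,d["location"]).round(4))
cv2.imwrite("pics/w7.png",p["color"])
p=eyes.camera("top"); cv2.imwrite("pics/t7.png",cv2.resize(p["color"][120:300,110:510],None,fx=2,fy=2,interpolation=3))
for uv,z in(((179,193),.086),((282,183),.053)): blob(p,uv,14,z)
print(s["ft_force"])
```

```text
round_button_top 0.86 [54.2, 30.8] [ 0.3749 -0.3629  0.0594]
round_button_top 0.69 [279.4, 201.7] [ 0.5583 -0.1961  0.0585]
square_key_top 0.9 [463.1, 195.0] [ 0.5847 -0.0129  0.0512]
round_pod 0.96 [42.4, 299.1] [ 0.6271 -0.479   0.0419]
round_pod 0.87 [90.9, 51.8] [ 0.3922 -0.3433  0.0461]
square_pod 0.59 [269.1, 114.8] [ 0.4744 -0.1919  0.0371]
bar_pod 0.95 [149.5, 183.3] [ 0.5184 -0.3171  0.0597]
blob [168 183  18  21 213] [176.6 193.3] [10.3 20.6] 27 [0.5571 0.3043 0.086 ] [[0.536, 0.333], [0.593, 0.305], [0.578, 0.276], [0.521, 0.304]]
blob [275 178  13  12 119] [281.1 183.6] [11.  10.6] 79 [ 0.5858 -0.0168  0.053 ] [[0.6, 0.003], [0.606, -0.03], [0.572, -0.036], [0.566, -0.004]]
[-0.41703091  0.05646475 -0.60761918]
```

View pics/t7.png

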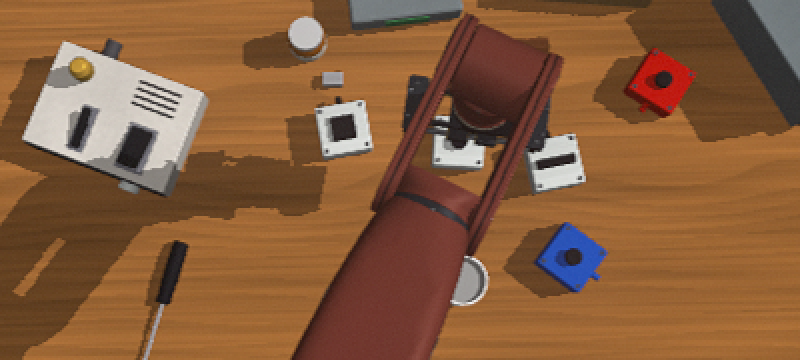

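Everything stands where it did: pods at crop (343,129), (459,140) and (556,162). The square key is down, the round button is back out, and the arm is clear.

```bash
python3 -c "
from rig import manip
print(manip.job_done())"
```

```text
the job is handed in; nothing more can be done
None
```

The job is handed in, and no verdict came back: the wide rocker reads fully on, the square key was pressed and stays down, then the round button was pressed fully in and sprang back, with no visible shift of the other things in the last pictures.

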